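Tap a chassis block down onto its parallels in the bench vise

ROBOT

A 6-joint arm with a two-finger parallel gripper is mounted at the origin on the work surface. World frame = base frame: x ahead of the robot, y to its left, z up, the work surface at z = 0. Lengths are in m, angles in rad, forces in N, time in s.
With the tool pointing down it reaches from about 0.35 to 0.775 m from the base axis. Payload 5.5 kg.
Tool frame: the origin (TCP) lies at the very end of the fingers, on their centre line; the grasp point (between the pads) lies hold_point_z behind it (hold_point_z is the distance from the TCP to the grasp point, in m); x points along the fingers, y is the direction in which the jaws open and shut, and the axes are right-handed (so a half turn about x gives the same grasp; the last joint's range is limited). The gripper opens to 85 mm and grips with 20 to 120 N. Pads are 22 mm wide; open, the fingers measure 114 mm over their backs; the gripper's body (76 mm by 85 mm) begins 54 mm behind the grasp point. The pads swing forward as they close: fully open they stand 13 mm farther back than shut.
Start: joints at [1.121, 0.313, 0.046, 1.304, 0, 1.431], TCP at [0.175, 0.548, 0.231] pointing down, gripper open.
Joint ranges: [-2.76, 2.76], [-0.86, 1.69], [-1.03, 1.26], [-2.2, 2.34], [-1.47, 1.5], [-3.14, 3.14]. Speed limits (rad/s): [2.57, 2.57, 3.14, 3.14, 3.14, 3.14].

INTERFACE

Orientations are given as a unit quaternion [w, x, y, z].
In Python, from workcell import * gives the robot as it stands. The module is installed in compiled form; this text tells all that it offers.
- The arm moves only by the tool step_arm, never from a script. Its argument "targets" is a list of rows, each a list of 3 entries, a list of its own where there are three numbers: the turn, a rotation vector about the tool's x, y, z in degrees, then the shift along the tool's x, y, z in cm, then the finger opening in cm, from 0 to 8.54. A call has exactly 10 rows; each row shifts and turns the commanded pose from where the row before left it, along the tool's axes as they then stand; what a row does not reach is not made up. A row lasts 1/10 s, in which the tool goes at most 50 mm and 8.59 degrees, less where a joint would pass 70% of its speed; a pose out of reach is approached as far as the arm can. A call with a gripper value outside its range is refused whole. The fingers move at their own pace and stop on an object; "force" is the grip in N (left out, the last holds). Time passes only in rows, so rows that do not move let the fingers close, or fill a call up. It gives the time, the measured TCP pose, the force and the opening at its end, in the units of the state.
- get_state(): the state, without advancing time (a new reading comes with each control period).
- read_camera(name): name is "side" or "top"; returns the picture (400x640x3 uint8, red, green, blue); there is no depth.
- camera_model(name): a dict with "fx", "fy", "cx", "cy" (pixels), "xyz" and "rotation" of the camera in the world. Camera axes: x right, y down, z forward; pixel columns grow to the right and rows downward; lengths in m; the calibration is good to about 2 mm. A picture is of the moment at which its call begins. camera_model takes no time and is no camera call.
- hand_in(): hands the job in, once; it reports no verdict.
Trained networks look in the newest picture that a camera, given by its name, has taken for a name from the list of things; names that differ only in an ending like _2 or _b are one class to them, and where a whole thing is asked for, a point or a joint stands for the part that bears it (a point fixed in the world has none). Each returns a list of dicts, best first, with "p" (0 to 1); they miss things now and then, are a little off and sometimes report something else, mostly with a low value. They report only what shows in the picture. A call takes as long as a camera call. They do not tell look-alikes from the thing itself.
- find_in(camera, label): "extent" ([left, top, width, height] in pixels, round what is visible of it).
- silhouettes(camera, label): "mask" (400x640 bool, what is visible of it) and "extent" ([left, top, width, height] in pixels, round what is visible of it).
The state is a dict: "clock": time; "joint_pos": joint angles; "qvel": joint speeds; "tau": joint torques, N m; "tcp_pos": TCP position; "orientation": TCP orientation; "wrist_force": force on the tool from outside, world axes, zero at the start; "ft_torque": the same for the moment, N m; "finger_gap": finger opening in m.
Only numpy, scipy, OpenCV 4.12 (cv2) and the standard library are available. Lean on these libraries where they do the work, as an engineer would, in place of code of your own. Each camera call takes 0.05 s, during which the arm holds its last target.

TASK

The aluminium block is nipped in the blue vise but sits high and crooked above its two brass parallels. Take the white-tipped drift from its wooden holder and, with the drift only, push or tap the block down, firmly but without hammering it (never over 32 N), until it sits level and fully home and stays pressed on both parallels so that neither can slide any more. Then stand the drift back in its holder and let go, leaving the parallels and the other things on the bench where they are.

Things in the scene. Friction and masses are not known exactly. Their poses are not given: they have to be found in the camera images.
- vise: blue drill-press vise fixed to the bench, turned by up to 0.35 rad and let into the bench by 0 to 8 mm. Origin: centre of its underside between the jaws, so 0 to 8 mm below the bench top. Jaws run along its y axis (104 mm long), tops 70 mm above this origin, gap 42 mm; bed between the jaws 30 mm above it; overall x -93 to +142 mm, screw on the +x side
- block: aluminium block 42 (x) x 120 (y) x 30 (z) mm, 0.39 kg, nipped between the jaws; origin at the centre of its underside, z up out of the vise, y along the jaws. Fully home, its underside is 55 mm and its top 85 mm above the vise's origin. It starts 5 to 8 mm high and up to 0.06 rad crooked: tilted about the vise's x axis, one end of its length higher
- block_top (a point): centre of the block's upper face (dark round marks 28 mm either side along its length). Jaw friction holds the block where it is left: about 13 N slides it straight down, 0.35 N m tilts it, so a push near one end tips it and the other end rises. Once home the force climbs steeply; a last push held at 25 N on the middle, both ends down, stays locked in after
- parallel_a: brass-coloured parallel, a loose plate 8 (x) x 152 (y) x 25 (z) mm standing on edge on the vise bed along the jaw on the vise's -x side, sticking out 16 mm past each end of the block; origin at the centre of its underside
- parallel_b: the same, along the jaw on the vise's +x side
- drift: the loose drift (0.1 to 0.2 kg), standing in the holder: round, 112 mm tall; lower 50 mm a white nylon head 28 mm in diameter with a 14 mm flat striking face at the bottom, above it an orange handle 22 mm in diameter and 62 mm long, to be gripped from above. Origin at the centre of its striking face; z up along the handle
- drift_mid (a point): centre of the drift, 56 mm above its striking face, on its axis
- holder: dark wooden holder fixed to the bench, 64 x 64 x 36 mm, with a square pocket 38 x 38 mm open at the top, its floor 13 mm above the bench; origin at the centre of its underside
- holder_mouth (a point): centre of the pocket's mouth, 36 mm above the bench
- jar: amber jar with a black cap, 52 mm in diameter, 70 mm tall, standing loose; origin under its centre; leave alone
- spool: spool of solder, 60 mm in diameter, 44 mm tall, standing loose; origin under its centre; leave alone
- screwdriver: red-handled screwdriver lying loose on the bench left of the vise; leave alone
Mind the look-alikes: they are no part of the job. Leave any pink or turquoise look-alike of the holder alone.

How it is judged:
On the way, in this order (a step that is already met when the one before it is completed fails the run):
1. the drift is lifted out of its holder (z of drift in the frame of holder above 0.045 m), for 0.1 s.
2. the block, under the drift, is down, level and pressing on both parallels (contact force between drift and block above 3 N and contact force between block and parallel_a above 6 N and contact force between block and parallel_b above 6 N and angle between the z axis of block and the z axis of vise, either way round below 0.015 rad), for 0.05 s.
At the end, for the whole second after the job is handed in: Block level (0.015 rad), underside within 1.5 mm of home height, pressing on each parallel with over 6.5 N (weight alone: under 2 N each); parallels within 10 mm of their start; drift standing in its holder (within 12 mm of its axis, face under 20 mm up, lean under 0.3 rad), released, at rest (contact force between block and parallel_a above 6.5 N and contact force between block and parallel_b above 6.5 N and angle between the z axis of block and the z axis of vise, either way round below 0.015 rad and z of block in the frame of vise below 0.0565 m and distance of each of parallel_a, parallel_b from where it was at the start of the episode below 0.01 m and horizontal distance between drift and holder below 0.012 m and z of drift in the frame of holder below 0.02 m and angle between drift's own z axis and vertical below 0.3 rad and linear speed of drift below 0.02 m/s); the robot touches nothing.
It fails at once if the block is struck or pushed harder than 34 N (contact force between drift and block above 34 N).
It fails at once if the block is pushed with the bare fingers or arm (contact force between any of the fingers, the arm and block above 2 N).
It fails at once if a parallel is shifted by more than 15 mm (distance of any of parallel_a, parallel_b from where it was at the start of the episode above 0.015 m).
It fails at once if the jar, the spool or the screwdriver is moved (distance of any of jar, spool from where it was at the start of the episode above 0.02 m or distance of screwdriver from where it was at the start of the episode above 0.03 m).
It also fails if it takes over 72 s, if anything falls off the work surface, if the arm or the gripper's body presses on something with over 40 N, if the wrist force passes 120 N, or if a joint passes its speed limit or range.

## Working session

There is one attempt and no reset: what is moved stays moved. The work goes in short steps, Python scripts to look and compute and a tool call to move; the robot and the scene stay as the last step left them, time stands still between calls to the robot, and variables do not carry over. Pictures are saved under pics/ and viewed, and the job is handed in when it is done.

Besides the shell and the picture viewer there is one more tool, called after "Call:" in YAML: its name, and indented under it one key for each argument. step_arm: Moves the arm, as the interface text tells. Its arguments: {"type":"object","properties":{"targets":{"type":"array","items":{"type":"array"}},"force":{"type":"number"}},"required":["targets"]}

```bash
mkdir -p pics; ls
python3 - <<'E'
from workcell import *
import cv2
print(get_state())
for n in ("side","top"):
    im=read_camera(n); cv2.imwrite(f"pics/{n}0.png",im[:,:,::-1]); print(n,camera_model(n))
    for l in ["drift","holder","block","vise","jar","spool","screwdriver","parallel_a","block_top","drift_mid","holder_mouth"]:
        print(l,[(round(d["p"],2),[round(v) for v in d["extent"]]) for d in find_in(n,l)])
E
```

```text
pics
{'clock': 0.0, 'joint_pos': array([ 1.12140908e+00,  3.14018681e-01,  4.49691612e-02,  1.30358239e+00,
       -2.09116849e-05,  1.43120445e+00]), 'qvel': array([ 0.00016246, -0.00052561, -0.00091061,  0.00100856,  0.00088578,
       -0.00063314]), 'tau': array([ 1.09909910e-03, -4.80632472e+01,  2.98530650e+01,  1.95265812e-02,
        8.81304527e-05,  1.67704997e-05]), 'tcp_pos': array([0.17508409, 0.54716119, 0.23039445]), 'orientation': array([ 0.69845923,  0.1084685 ,  0.69882182, -0.10971487]), 'wrist_force': array([-0.22067523, -0.56285297, -0.03240616]), 'ft_torque': array([0.00832838, 0.01216364, 0.01330463]), 'finger_gap': 0.08572718486899768}
side {'fx': 436.9499446507459, 'fy': 436.9499446507459, 'cx': 322.2199496128006, 'cy': 193.57587938034442, 'xyz': array([ 0.16254219, -0.52034918,  0.59224908]), 'rotation': array([-0.41822507,  0.85921772, -0.26226762,  0.13434429])}
drift [(0.7, [380, 282, 28, 56]), (0.36, [273, 161, 120, 88])]
holder [(0.9, [359, 302, 59, 61]), (0.87, [320, 249, 51, 54]), (0.62, [381, 236, 54, 46]), (0.43, [331, 208, 12, 17])]
block [(0.91, [29
[... 491 characters left out ...]
': 198.02482258121626, 'xyz': array([ 0.34802971, -0.01714399,  1.11715865]), 'rotation': array([ 0.07966497, -0.70177244,  0.7056038 , -0.0573778 ])}
drift [(0.67, [421, 222, 22, 18])]
holder [(0.93, [357, 215, 35, 30]), (0.7, [413, 219, 29, 29]), (0.64, [369, 164, 35, 32])]
block [(0.97, [273, 184, 55, 18])]
vise [(0.85, [269, 136, 63, 104])]
jar [(0.62, [188, 235, 24, 22])]
spool [(0.88, [427, 145, 26, 32]), (0.42, [421, 224, 18, 15])]
screwdriver [(0.66, [206, 140, 9, 74]), (0.15, [186, 235, 28, 20])]
parallel_a []
block_top [(0.58, [278, 185, 50, 21])]
drift_mid [(0.68, [424, 222, 15, 11])]
holder_mouth [(0.78, [411, 222, 31, 22]), (0.75, [357, 216, 34, 28]), (0.66, [371, 165, 36, 30])]
```

Run:
```python
import cv2
a=cv2.imread("pics/side0.png")[120:380,200:520]; cv2.imwrite("pics/s1.png",cv2.resize(a,None,fx=2.3,fy=2.3,interpolation=2))
a=cv2.imread("pics/top0.png")[110:270,180:460]; cv2.imwrite("pics/t1.png",cv2.resize(a,None,fx=2.8,fy=2.8,interpolation=2))
```

```text
(no output)
```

View pics/s1.png

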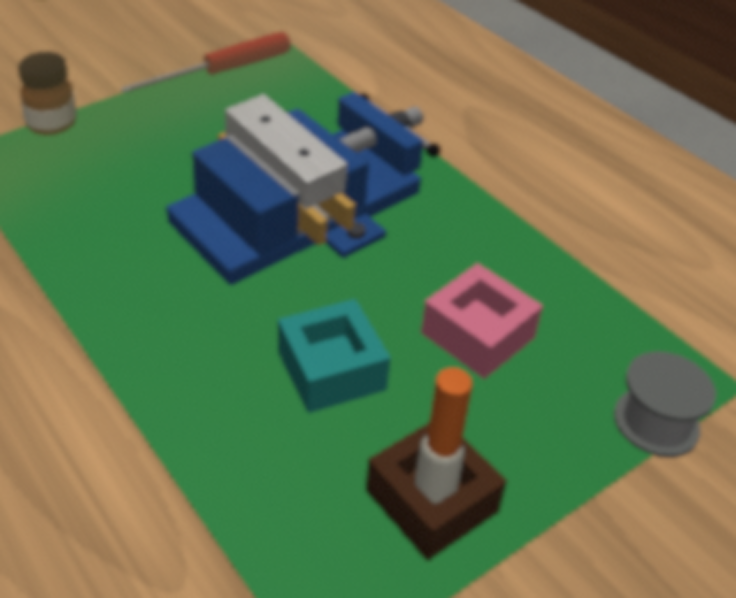

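View pics/t1.png

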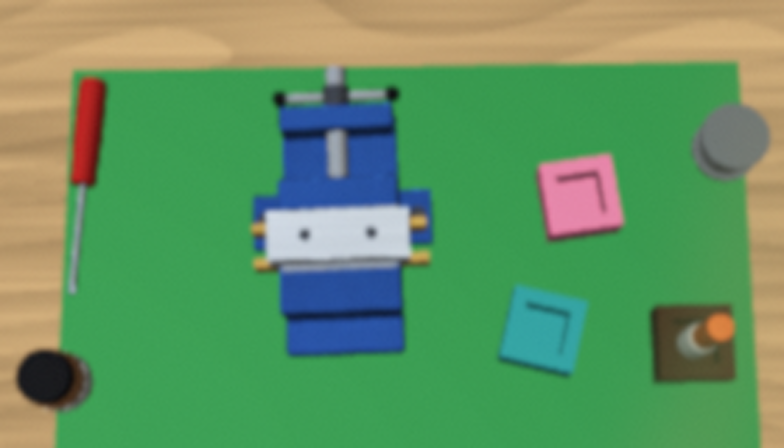

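The side view shows the brown holder with the drift (orange top at about (397,285) side, (437,227) top). The block is pale, with two marks. Turquoise and pink look-alikes stand nearby. Next I'll pick finer pixels.

```bash
cat > h.py <<'E'
import numpy as np, cv2
from scipy.spatial.transform import Rotation as R
from workcell import *
def cam(n):
    m=camera_model(n); q=m["rotation"]; return m,R.from_quat([q[1],q[2],q[3],q[0]]).as_matrix()
def ray(n,p):
    m,r=cam(n); return m["xyz"],r@np.array([(p[0]-m["cx"])/m["fx"],(p[1]-m["cy"])/m["fy"],1.])
def proj(n,X):
    m,r=cam(n); c=(np.atleast_2d(X)-m["xyz"])@r; return np.c_[c[:,0]/c[:,2]*m["fx"]+m["cx"],c[:,1]/c[:,2]*m["fy"]+m["cy"]]
def tri(ps,pt):
    a,u=ray("side",ps); b,v=ray("top",pt)
    s=np.linalg.lstsq(np.c_[u,-v],b-a,rcond=None)[0]; p,q=a+s[0]*u,b+s[1]*v
    return (p+q)/2,np.linalg.norm(p-q)
def atz(n,p,z):
    c,u=ray(n,p); return c+u*(z-c[2])/u[2]
E
python3 - <<'E'
from h import *
for n in ("side","top"):
    im=cv2.imread(f"pics/{n}0.png"); hsv=cv2.cvtColor(im,cv2.COLOR_BGR2HSV)
    # dark marks in block
    (x,y,w,hh)=[round(v) for v in {"side":(299,162,52,36),"top":(273,184,55,18)}[n]]
    x0,y0,s=(x-8,y-8,9)
    c=im[y0:y+hh+22,x0:x+w+8]; cv2.imwrite(f"pics/b_{n}.png",cv2.resize(c,None,fx=s,fy=s,interpolation=2)); print(n,"block crop",x0,y0,s)
    x,y,w,hh={"side":(359,280,60,85),"top":(410,215,36,36)}[n]
    s={"side":6,"top":12}[n]
    x0,y0=x-5,y-5
    c=im[y0:y+hh+5,x0:x+w+5]; cv2.imwrite(f"pics/d_{n}.png",cv2.resize(c,None,fx=s,fy=s,interpolation=2)); print(n,"drift crop",x0,y0,s)
E
```

```text
side block crop 291 154 9
side drift crop 354 275 6
top block crop 265 176 9
top drift crop 405 210 12
```

View pics/b_side.png

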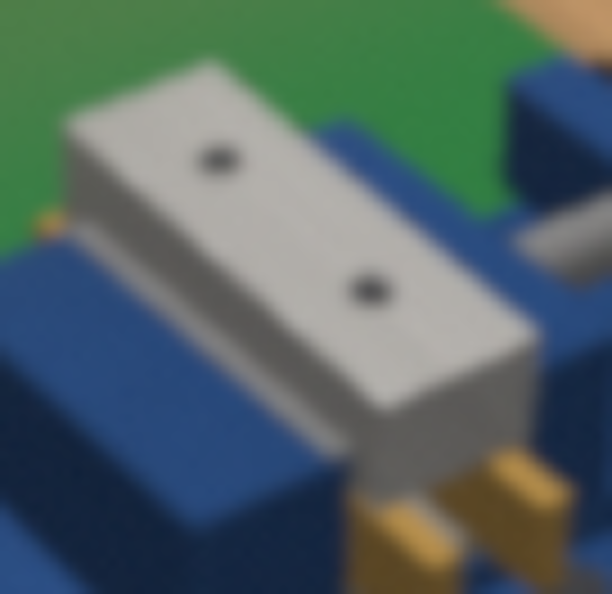

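View pics/b_top.png

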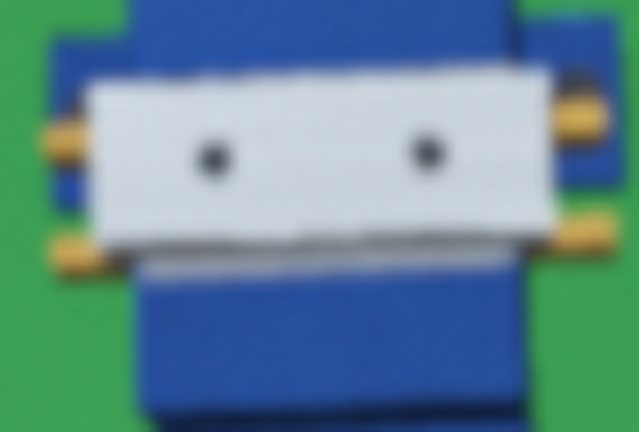

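View pics/d_side.png

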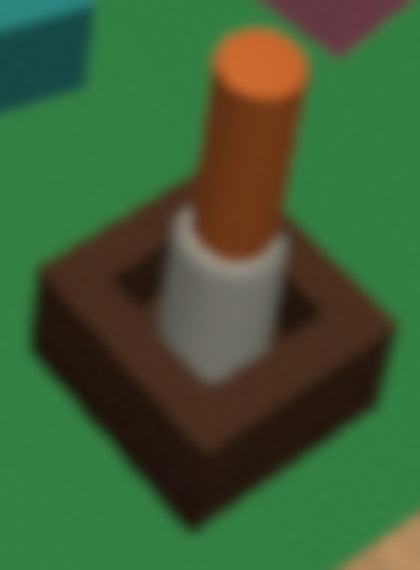

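View pics/d_top.png

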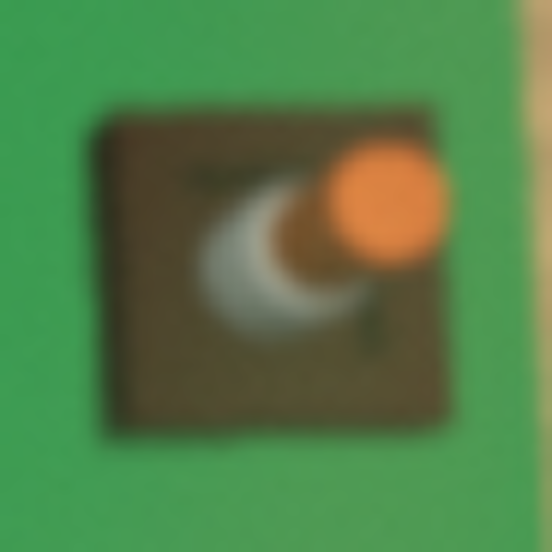

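```bash
cat > m.py <<'E'
from h import *
def P(o,s,u): return (o[0]+(u[0]+.5)/s-.5,o[1]+(u[1]+.5)/s-.5)
bs=lambda *u:P((291,154),9,u); bt=lambda *u:P((265,176),9,u)
ds=lambda *u:P((354,275),6,u); dt=lambda *u:P((405,210),12,u)
np.set_printoptions(precision=4,suppress=True)
def show(l,a,b):
    p,e=tri(a,b); print(l,p,"gap",round(e,4)); return p
top=show("drift top",ds(261,65),dt(389,204))
h=[show("hl",ds(38,270),dt(120,115)),show("hf",ds(208,452),dt(125,430)),show("hr",ds(395,325),dt(447,420))]
print("holder centre",(h[0]+h[2])/2, "sides",np.linalg.norm(h[1]-h[0]),np.linalg.norm(h[1]-h[2]))
print("rim from top only z=.036",[atz("top",dt(*u),.036)[:2] for u in ((120,115),(435,107),(447,420),(125,430))])
m1=show("mark L",bs(219,160),bt(214,160)); m2=show("mark R",bs(370,290),bt(429,153))
print("dist",np.linalg.norm(m2-m1),"mid",(m1+m2)/2,"tilt",(m2-m1)[2]/.056,"yaw of block y (toward L)",np.arctan2(*(m1-m2)[1::-1])-np.pi/2)
cs=[(65,122),(212,60),(538,338),(385,408)]; ct=[(97,247),(88,85),(550,72),(555,235)]
C=[show("c",bs(*a),bt(*b)) for a,b in zip(cs,ct)]
print("mean",np.mean(C,0),"len",np.linalg.norm(C[1]-C[2]),np.linalg.norm(C[0]-C[3]),"tilt",((C[0]+C[1]-C[2]-C[3])/2)[2]/.12)
E
python3 m.py
```

```text
drift top [ 0.477  -0.2524  0.1227] gap 0.0003
hl [ 0.4863 -0.2132  0.0043] gap 0.0554
hf [ 0.4657 -0.2435 -0.0386] gap 0.0378
hr [ 0.4604 -0.2881  0.0759] gap 0.048
holder centre [ 0.4733 -0.2507  0.0401] sides 0.05639262247562441 0.12294691369828604
rim from top only z=.036 [array([ 0.5068, -0.2203]), array([ 0.5079, -0.2832]), array([ 0.4451, -0.2821]), array([ 0.4435, -0.2185])]
mark L [0.5621 0.0813 0.087 ] gap 0.0008
mark R [0.5639 0.0252 0.085 ] gap 0.0008
dist 0.05613601691754346 mid [0.563  0.0533 0.086 ] tilt -0.03565829678273422 yaw of block y (toward L) 0.03207688820746668
c [0.5395 0.1111 0.0886] gap 0.0003
c [0.5822 0.1145 0.0881] gap 0.0009
c [ 0.5856 -0.0064  0.0831] gap 0.0011
c [ 0.5431 -0.008   0.0836] gap 0.0013
mean [0.5626 0.0528 0.0859] len 0.12102880410333969 0.1192958495989331 tilt 0.041406545812247564
```

```bash
cat >> m.py <<'E'
print("--- holder rematch")
h=[show("hl",ds(38,270),dt(125,430)),show("hf",ds(208,452),dt(447,420)),show("hr",ds(395,325),dt(435,107))]
print("holder centre",(h[0]+h[2])/2, "sides",np.linalg.norm(h[1]-h[0]),np.linalg.norm(h[1]-h[2]))
s=get_state();q=s["orientation"]; M=R.from_quat([q[1],q[2],q[3],q[0]]).as_matrix(); print("tool axes cols\n",M)
import workcell; print(getattr(workcell,"hold_point_z",None),[n for n in dir(workcell) if not n.startswith("_")])
# drift axis foot: white head visible edges
E
python3 m.py | sed -n '/---/,$p'
```

```text
--- holder rematch
hl [ 0.4442 -0.2194  0.0327] gap 0.0011
hf [ 0.4457 -0.283   0.0335] gap 0.0009
hr [ 0.5077 -0.2832  0.035 ] gap 0.0009
holder centre [ 0.476  -0.2513  0.0338] sides 0.06365009446880615 0.06203202630344604
tool axes cols
 [[ 0.      0.3049  0.9524]
 [ 0.0001  0.9524 -0.3049]
 [-1.      0.0001  0.    ]]
0.0187 ['MotionError', 'camera_model', 'find_in', 'get_state', 'hand_in', 'hold_point_z', 'read_camera', 'silhouettes']
```

Call:
step_arm:
  targets:
    - [[0,0,0],[0,-2.46,3.68],8.5]
    - [[0,0,0],[0,-2.46,3.68],8.5]
    - [[0,0,0],[0,-2.46,3.68],8.5]
    - [[0,0,0],[0,-2.46,3.68],8.5]
    - [[0,0,0],[0,-2.46,3.68],8.5]
    - [[0,0,0],[0,-2.46,3.68],8.5]
    - [[0,0,0],[0,-2.46,3.68],8.5]
    - [[0,0,0],[0,-2.46,3.68],8.5]
    - [[0,0,0],[0,-2.46,3.68],8.5]
    - [[0,0,0],[0,-2.46,3.68],8.5]
  force: 100

```text
clock: 2.2
tcp_pos: [0.4517, 0.1996, 0.2316]
orientation: [0.699, 0.109, 0.698, -0.109]
wrist_force: [0.9, 0.8, 0.2]
finger_gap: 0.0849
```

Call:
step_arm:
  targets:
    - [[0,0,0],[0.6,-4.22,1.64],8.5]
    - [[0,0,0],[0.6,-4.22,1.64],8.5]
    - [[0,0,0],[0.6,-4.22,1.64],8.5]
    - [[0,0,0],[0.6,-4.22,1.64],8.5]
    - [[0,0,0],[0.6,-4.22,1.64],8.5]
    - [[0,0,0],[0.6,-4.22,1.64],8.5]
    - [[0,0,0],[0.6,-4.22,1.64],8.5]
    - [[0,0,0],[0.6,-4.22,1.64],8.5]
    - [[0,0,0],[0.6,-4.22,1.64],8.5]
    - [[0,0,0],[0.6,-4.22,1.64],8.5]

```text
clock: 3.2
tcp_pos: [0.4782, -0.2527, 0.1712]
orientation: [0.699, 0.109, 0.698, -0.109]
wrist_force: [1.5, 1.4, 0.1]
finger_gap: 0.0849
```

Call:
step_arm:
  targets:
    - [[0,0,0],[1.2,0,-0.1],8.5]
    - [[0,0,0],[1.2,0,0],8.5]
    - [[0,0,0],[1.2,0,0],8.5]
    - [[0,0,0],[1.2,0,0],8.5]
    - [[0,0,0],[1.2,0,0],8.5]
    - [[0,0,0],[1.2,0,0],8.5]
    - [[0,0,0],[1.2,0,0],8.5]
    - [[0,0,0],[1.2,0,0],8.5]
    - [[0,0,0],[0.2,0,0],8.5]
    - [[0,0,0],[0,0,0],8.5]

```text
clock: 4.2
tcp_pos: [0.4771, -0.2502, 0.0727]
orientation: [0.698, 0.109, 0.699, -0.109]
wrist_force: [0.5, -1.1, -0.3]
finger_gap: 0.0851
```

Run:
```python
from h import *
a=read_camera("side")[230:370,320:500,::-1]; b=read_camera("top")[150:290,340:520,::-1]
cv2.imwrite("pics/g1.png",cv2.resize(np.hstack([a,b]),None,fx=2.2,fy=2.2,interpolation=2))
```

```text
(no output)
```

View pics/g1.png

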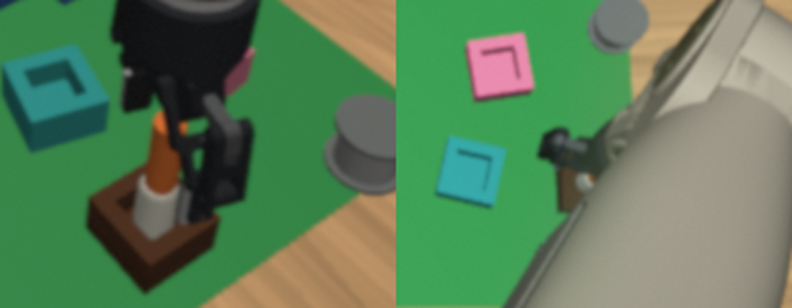

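The fingers straddle the orange handle (side view, about (165,150) in the crop), so I'll close.

Call:
step_arm:
  targets:
    - [[0,0,0],[0,0,0],5.0]
    - [[0,0,0],[0,0,0],3.0]
    - [[0,0,0],[0,0,0],1.0]
    - [[0,0,0],[0,0,0],1.0]
    - [[0,0,0],[0,0,0],1.0]
    - [[0,0,0],[0,0,0],1.0]
    - [[0,0,0],[0,0,0],1.0]
    - [[0,0,0],[0,0,0],1.0]
    - [[0,0,0],[0,0,0],1.0]
    - [[0,0,0],[0,0,0],1.0]
  force: 110

```text
clock: 5.3
tcp_pos: [0.4776, -0.2509, 0.0737]
orientation: [0.699, 0.109, 0.698, -0.109]
wrist_force: [-2.0, -1.9, 5.8]
finger_gap: 0.0195
```

Call:
step_arm:
  targets:
    - [[0,0,0],[-1.2,0,0],1.0]
    - [[0,0,0],[-1.2,0,0],1.0]
    - [[0,0,0],[-1.2,0,0],1.0]
    - [[0,0,0],[-1.2,0,0],1.0]
    - [[0,0,0],[-1.2,0,0],1.0]
    - [[0,0,0],[-1.2,0,0],1.0]
    - [[0,0,0],[-1.2,0,0],1.0]
    - [[0,0,0],[-1.2,0,0],1.0]
    - [[0,0,0],[-1.2,0,0],1.0]
    - [[0,0,0],[-0.2,0,0],1.0]

```text
clock: 6.3
tcp_pos: [0.4782, -0.251, 0.1852]
orientation: [0.7, 0.109, 0.698, -0.11]
wrist_force: [-0.2, -0.2, -1.3]
finger_gap: 0.0196
```

Run:
```python
from h import *
s=get_state();print(s["wrist_force"],s["tcp_pos"],s["finger_gap"])
a=read_camera("side");cv2.imwrite("pics/g2f.png",a[:,:,::-1]);a=a[150:370,300:500,::-1]; 
cv2.imwrite("pics/g2.png",cv2.resize(a,None,fx=2.7,fy=2.7,interpolation=2))
```

```text
[-0.15950593 -0.22576297 -1.34562403] [ 0.47821327 -0.25101592  0.18522687] 0.019578209827213172
```

View pics/g2.png

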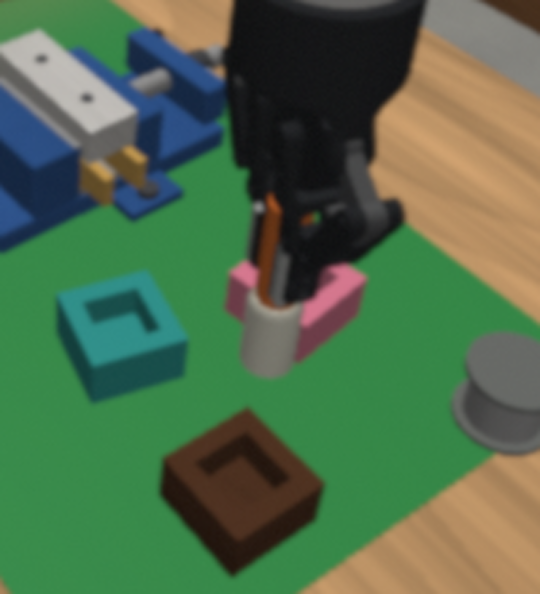

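The drift is held upright and clear of the holder, with its white head at about (270,335) in the crop. Next I'll carry it over the block, 20 mm toward the high (+y) end.

Call:
step_arm:
  targets:
    - [[0,0,0],[0,3.0,-0.17],1.0]
    - [[0,0,0],[0,3.8,-0.2],1.0]
    - [[0,0,0],[0,3.8,-0.2],1.0]
    - [[0,0,0],[0,3.8,-0.2],1.0]
    - [[0,0,0],[0,3.8,-0.2],1.0]
    - [[0,0,0],[0,3.8,-0.2],1.0]
    - [[0,0,0],[0,3.8,-0.2],1.0]
    - [[0,0,0],[0,3.8,-0.2],1.0]
    - [[0,0,0],[0,3.0,-0.2],1.0]
    - [[0,0,0],[0,0.81,-0.1],1.0]

```text
clock: 7.35
tcp_pos: [0.5615, 0.0763, 0.1825]
orientation: [0.698, 0.108, 0.699, -0.108]
wrist_force: [-0.3, -0.9, -1.7]
finger_gap: 0.0196
```

Run:
```python
from h import *
s=get_state();print(s["wrist_force"],s["tcp_pos"],s["finger_gap"])
a=read_camera("side")[100:270,250:450,::-1]; b=read_camera("top")[130:300,230:430,::-1]
cv2.imwrite("pics/g3.png",cv2.resize(np.hstack([a,b]),None,fx=2,fy=2,interpolation=2))
```

```text
[-0.34975627 -0.89663881 -1.71429387] [0.56148275 0.07634426 0.18248288] 0.019613996147286268
```

View pics/g3.png

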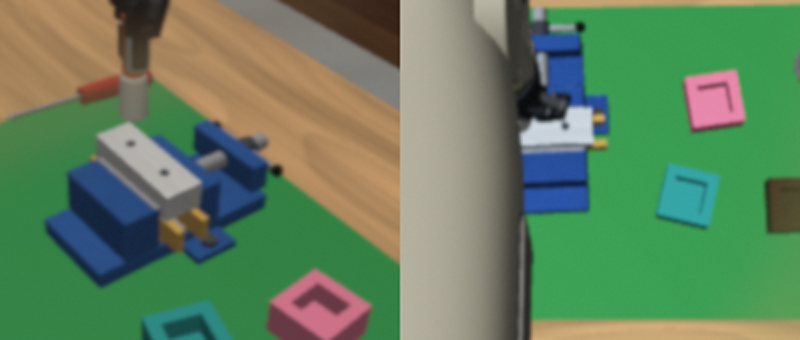

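Call:
step_arm:
  targets:
    - [[0,0,0],[0.6,-0.3,0.1],1.0]
    - [[0,0,0],[0.6,0,0],1.0]
    - [[0,0,0],[0.6,0,0],1.0]
    - [[0,0,0],[0.6,0,0],1.0]
    - [[0,0,0],[0.4,0,0],1.0]
    - [[0,0,0],[0.2,0,0],1.0]
    - [[0,0,0],[0.1,0,0],1.0]
    - [[0,0,0],[0,0,0],1.0]
    - [[0,0,0],[0,0,0],1.0]
    - [[0,0,0],[0,0,0],1.0]

```text
clock: 8.45
tcp_pos: [0.5617, 0.0704, 0.1526]
orientation: [0.699, 0.109, 0.698, -0.109]
wrist_force: [-0.2, -0.1, -2.3]
finger_gap: 0.0197
```

```bash
cat > look.py <<'E'
from h import *
import sys
s=get_state();print(s["clock"],s["wrist_force"].round(1),s["ft_torque"].round(2),s["tcp_pos"].round(4),s["finger_gap"])
n=sys.argv[1]
a=read_camera("side");cv2.imwrite(f"pics/{n}f.png",a[:,:,::-1]);a=a[130:240,265:400,::-1]
cv2.imwrite(f"pics/{n}.png",cv2.resize(a,None,fx=5,fy=5,interpolation=2))
E
python3 look.py g4
```

```text
8.45 [-0.2 -0.1 -2.3] [-0.02  0.02 -0.  ] [0.5617 0.0704 0.1526] 0.019743274155201548
```

View pics/g4.png

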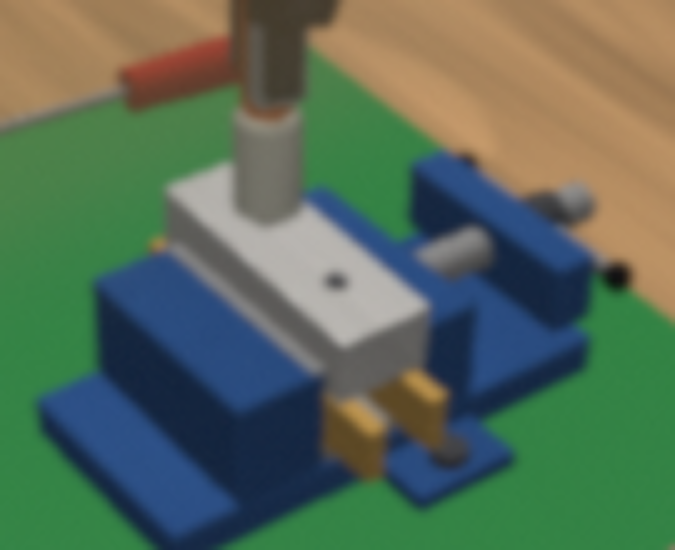

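The drift's white head (at about (265,165) in the crop) is just above the block at the far mark. I'll lower it gently.

Call:
step_arm:
  targets:
    - [[0,0,0],[0.05,0,0],1.0]
    - [[0,0,0],[0.05,0,0],1.0]
    - [[0,0,0],[0.05,0,0],1.0]
    - [[0,0,0],[0.05,0,0],1.0]
    - [[0,0,0],[0.05,0,0],1.0]
    - [[0,0,0],[0.05,0,0],1.0]
    - [[0,0,0],[0.05,0,0],1.0]
    - [[0,0,0],[0.05,0,0],1.0]
    - [[0,0,0],[0.05,0,0],1.0]
    - [[0,0,0],[0.05,0,0],1.0]

```text
clock: 9.5
tcp_pos: [0.5618, 0.0702, 0.1484]
orientation: [0.699, 0.109, 0.698, -0.109]
wrist_force: [-2.0, 0.5, 8.2]
finger_gap: 0.0198
```

Call:
step_arm:
  targets:
    - [[0,0,0],[0.03,0,0],1.0]
    - [[0,0,0],[0.03,0,0],1.0]
    - [[0,0,0],[0.03,0,0],1.0]
    - [[0,0,0],[0.03,0,0],1.0]
    - [[0,0,0],[0.03,0,0],1.0]
    - [[0,0,0],[0.03,0,0],1.0]
    - [[0,0,0],[0.03,0,0],1.0]
    - [[0,0,0],[0,0,0],1.0]
    - [[0,0,0],[0,0,0],1.0]
    - [[0,0,0],[0,0,0],1.0]

```text
clock: 10.5
tcp_pos: [0.5618, 0.0703, 0.1466]
orientation: [0.699, 0.109, 0.698, -0.109]
wrist_force: [-2.4, 0.2, 7.6]
finger_gap: 0.0198
```

```bash
python3 look.py g5
```

```text
10.5 [-2.4  0.2  7.6] [-0.07  0.64  0.03] [0.5618 0.0703 0.1466] 0.019824708709732825
```

View pics/g5.png

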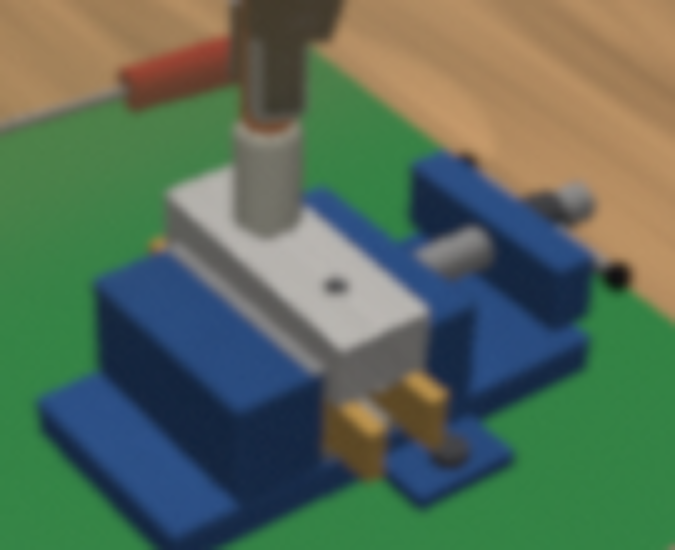

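Call:
step_arm:
  targets:
    - [[0,0,0],[0.03,0,0],1.0]
    - [[0,0,0],[0.03,0,0],1.0]
    - [[0,0,0],[0.03,0,0],1.0]
    - [[0,0,0],[0.03,0,0],1.0]
    - [[0,0,0],[0.03,0,0],1.0]
    - [[0,0,0],[0.03,0,0],1.0]
    - [[0,0,0],[0.03,0,0],1.0]
    - [[0,0,0],[0,0,0],1.0]
    - [[0,0,0],[0,0,0],1.0]
    - [[0,0,0],[0,0,0],1.0]

```text
clock: 11.55
tcp_pos: [0.5618, 0.0703, 0.1449]
orientation: [0.699, 0.109, 0.698, -0.109]
wrist_force: [-2.9, -0.4, 10.0]
finger_gap: 0.0197
```

```bash
python3 look.py g6
python3 - <<'E'
from h import *
# sub-pixel mark/corner tracking between frames by template matching
def load(n): return cv2.imread(f"pics/{n}.png",0)
r=load("g4f")
pts={"Lcorner":(299,168),"Rcorner_near":(334,200),"Rcorner_far":(350,191),"markR":(332,186)}
for n in ("g5f","g6f"):
    im=load(n)
    for k,(x,y) in pts.items():
        p,st,e=cv2.calcOpticalFlowPyrLK(r,im,np.float32([[[x,y]]]),None,winSize=(11,11),maxLevel=0)
        print(n,k,(p[0,0]-[x,y]).round(2),round(float(e[0,0]),1))
m,rr=cam("side"); 
for X in ([.54,.11,.087],[.563,.025,.085],[.543,-.008,.083]): print(proj("side",X).round(1),(proj("side",np.array(X)-[0,0,.001])-proj("side",X)).round(2))
E
```

```text
11.55 [-2.9 -0.4 10. ] [-0.04  0.86  0.03] [0.5618 0.0703 0.1449] 0.019690884654901743
g5f Lcorner [0.07 0.82] 1.1
g5f Rcorner_near [-0.09  0.8 ] 2.0
g5f Rcorner_far [-0.11  0.74] 1.7
g5f markR [-0.05  0.93] 0.8
g6f Lcorner [-0.05  1.52] 1.4
g6f Rcorner_near [-0.04  1.21] 2.5
g6f Rcorner_far [-0.24  1.24] 2.6
g6f markR [-0.15  1.42] 1.4
[[298.2 168. ]] [[0.01 0.41]]
[[331.5 186. ]] [[-0.01  0.41]]
[[333.  199.2]] [[-0.01  0.42]]
```

View pics/g6.png

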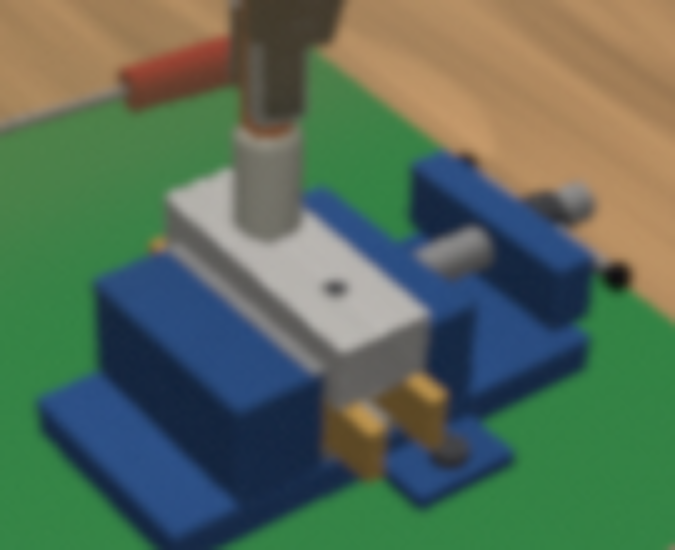

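Call:
step_arm:
  targets:
    - [[0,0,0],[0.03,0,0],1.0]
    - [[0,0,0],[0.03,0,0],1.0]
    - [[0,0,0],[0.03,0,0],1.0]
    - [[0,0,0],[0.03,0,0],1.0]
    - [[0,0,0],[0.03,0,0],1.0]
    - [[0,0,0],[0.03,0,0],1.0]
    - [[0,0,0],[0.03,0,0],1.0]
    - [[0,0,0],[0,0,0],1.0]
    - [[0,0,0],[0,0,0],1.0]
    - [[0,0,0],[0,0,0],1.0]

```text
clock: 12.6
tcp_pos: [0.5618, 0.0706, 0.1428]
orientation: [0.699, 0.109, 0.698, -0.109]
wrist_force: [-3.5, 0.7, 10.3]
finger_gap: 0.0198
```

```bash
cat > trk.py <<'E'
from h import *
import sys
def load(n): return cv2.imread(f"pics/{n}f.png",0)
r=load("g4"); im=load(sys.argv[1])
for k,(x,y) in {"L":(299,168),"Rnear":(334,200),"Rfar":(350,191),"markR":(332,186),"jaw":(312,212)}.items():
    p,st,e=cv2.calcOpticalFlowPyrLK(r,im,np.float32([[[x,y]]]),None,winSize=(11,11),maxLevel=1)
    d=p[0,0]-[x,y]; print(k,"dx",d[0].round(2),"mm down",(d[1]/.41).round(2),round(float(e[0,0]),1))
E
python3 look.py g7; python3 trk.py g7
```

```text
12.6 [-3.5  0.7 10.3] [ 0.23  0.84 -0.  ] [0.5618 0.0706 0.1428] 0.01984036125731102
L dx 0.01 mm down 6.3 1.1
Rnear dx -0.31 mm down 2.68 2.9
Rfar dx -0.36 mm down 2.92 2.5
markR dx -0.2 mm down 3.91 1.4
jaw dx 0.04 mm down 0.07 0.6
```

Call:
step_arm:
  targets:
    - [[0,0,0],[0.03,0,0],1.0]
    - [[0,0,0],[0.03,0,0],1.0]
    - [[0,0,0],[0.03,0,0],1.0]
    - [[0,0,0],[0,0,0],1.0]
    - [[0,0,0],[0,0,0],1.0]
    - [[0,0,0],[0,0,0],1.0]
    - [[0,0,0],[0,0,0],1.0]
    - [[0,0,0],[0,0,0],1.0]
    - [[0,0,0],[0,0,0],1.0]
    - [[0,0,0],[0,0,0],1.0]

```text
clock: 13.65
tcp_pos: [0.5619, 0.0707, 0.1423]
orientation: [0.699, 0.109, 0.698, -0.109]
wrist_force: [-2.8, 0.4, 12.4]
finger_gap: 0.0199
```

```bash
python3 look.py g8; python3 trk.py g8
```

```text
13.65 [-2.8  0.4 12.4] [ 0.27  1.01 -0.02] [0.5619 0.0707 0.1423] 0.019914978566429833
L dx -0.05 mm down 6.96 1.1
Rnear dx -0.34 mm down 2.66 2.7
Rfar dx -0.4 mm down 2.86 2.6
markR dx -0.33 mm down 4.2 1.4
jaw dx 0.0 mm down 0.05 0.6
```

Call:
step_arm:
  targets:
    - [[0,0,0],[0.03,0,0],1.0]
    - [[0,0,0],[0.03,0,0],1.0]
    - [[0,0,0],[0.03,0,0],1.0]
    - [[0,0,0],[0,0,0],1.0]
    - [[0,0,0],[0,0,0],1.0]
    - [[0,0,0],[0,0,0],1.0]
    - [[0,0,0],[0,0,0],1.0]
    - [[0,0,0],[0,0,0],1.0]
    - [[0,0,0],[0,0,0],1.0]
    - [[0,0,0],[0,0,0],1.0]

```text
clock: 14.7
tcp_pos: [0.562, 0.0707, 0.1422]
orientation: [0.7, 0.109, 0.698, -0.109]
wrist_force: [-4.8, 0.8, 17.1]
finger_gap: 0.0199
```

```bash
python3 look.py g9; python3 trk.py g9
```

```text
14.7 [-4.8  0.8 17.1] [ 0.19  1.34 -0.02] [0.562  0.0707 0.1422] 0.01989339771200479
L dx -0.0 mm down 7.13 1.2
Rnear dx -0.31 mm down 2.73 2.8
Rfar dx -0.4 mm down 2.93 2.6
markR dx -0.32 mm down 4.21 1.4
jaw dx -0.02 mm down -0.01 0.7
```

Call:
step_arm:
  targets:
    - [[0,0,0],[-0.3,0,0],1.0]
    - [[0,0,0],[-0.7,0,0],1.0]
    - [[0,0,0],[0,-0.8,0.3],1.0]
    - [[0,0,0],[0,-0.85,0.28],1.0]
    - [[0,0,0],[0,0,0],1.0]
    - [[0,0,0],[0.3,0,0],1.0]
    - [[0,0,0],[0.3,0,0],1.0]
    - [[0,0,0],[0,0,0],1.0]
    - [[0,0,0],[0,0,0],1.0]
    - [[0,0,0],[0,0,0],1.0]

```text
clock: 15.75
tcp_pos: [0.5618, 0.053, 0.1431]
orientation: [0.699, 0.109, 0.699, -0.109]
wrist_force: [0.7, -0.3, -1.7]
finger_gap: 0.0197
```

```bash
python3 look.py g10; python3 trk.py g10
```

```text
15.75 [ 0.7 -0.3 -1.7] [-0.04 -0.01 -0.02] [0.5618 0.053  0.1431] 0.019733113129932374
L dx -0.02 mm down 7.14 1.2
Rnear dx -0.31 mm down 2.77 2.9
Rfar dx -0.39 mm down 2.94 2.7
markR dx -0.32 mm down 4.22 1.8
jaw dx 0.02 mm down 0.14 0.6
```

View pics/g10.png

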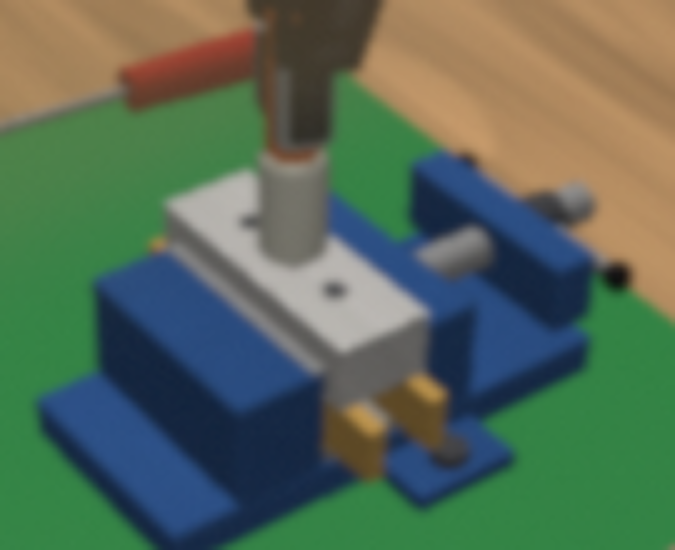

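Call:
step_arm:
  targets:
    - [[0,0,0],[0.05,0,0],1.0]
    - [[0,0,0],[0.05,0,0],1.0]
    - [[0,0,0],[0.05,0,0],1.0]
    - [[0,0,0],[0.05,0,0],1.0]
    - [[0,0,0],[0.05,0,0],1.0]
    - [[0,0,0],[0.05,0,0],1.0]
    - [[0,0,0],[0,0,0],1.0]
    - [[0,0,0],[0,0,0],1.0]
    - [[0,0,0],[0,0,0],1.0]
    - [[0,0,0],[0,0,0],1.0]

```text
clock: 16.8
tcp_pos: [0.5624, 0.0528, 0.1422]
orientation: [0.699, 0.109, 0.698, -0.109]
wrist_force: [-3.5, -0.1, 11.3]
finger_gap: 0.0196
```

Call:
step_arm:
  targets:
    - [[0,0,0],[0.03,0,-0.01],1.0]
    - [[0,0,0],[0.03,0,-0.01],1.0]
    - [[0,0,0],[0.03,0,-0.01],1.0]
    - [[0,0,0],[0.03,0,-0.01],1.0]
    - [[0,0,0],[0.03,0,-0.01],1.0]
    - [[0,0,0],[0,0,0],1.0]
    - [[0,0,0],[0,0,0],1.0]
    - [[0,0,0],[0,0,0],1.0]
    - [[0,0,0],[0,0,0],1.0]
    - [[0,0,0],[0,0,0],1.0]

```text
clock: 17.8
tcp_pos: [0.5625, 0.0528, 0.1422]
orientation: [0.7, 0.109, 0.697, -0.109]
wrist_force: [-5.3, -0.9, 17.4]
finger_gap: 0.0197
```

Call:
step_arm:
  targets:
    - [[0,0,0],[0.03,0,-0.01],1.0]
    - [[0,0,0],[0.03,0,-0.01],1.0]
    - [[0,0,0],[0.03,0,-0.01],1.0]
    - [[0,0,0],[0.03,0,-0.01],1.0]
    - [[0,0,0],[0.03,0,-0.01],1.0]
    - [[0,0,0],[0,0,0],1.0]
    - [[0,0,0],[0,0,0],1.0]
    - [[0,0,0],[0,0,0],1.0]
    - [[0,0,0],[0,0,0],1.0]
    - [[0,0,0],[0,0,0],1.0]

```text
clock: 18.8
tcp_pos: [0.5625, 0.0528, 0.142]
orientation: [0.701, 0.109, 0.696, -0.109]
wrist_force: [-6.2, -0.4, 24.7]
finger_gap: 0.0195
```

```bash
python3 look.py g11; python3 trk.py g11
```

```text
18.8 [-6.2 -0.4 24.7] [-0.16  1.72 -0.03] [0.5625 0.0528 0.142 ] 0.019544777366682288
L dx -0.05 mm down 7.18 1.0
Rnear dx -0.3 mm down 2.65 3.3
Rfar dx -0.37 mm down 3.06 2.9
markR dx -0.33 mm down 4.25 2.3
jaw dx 0.02 mm down 0.06 0.7
```

Call:
step_arm:
  targets:
    - [[0,0,0],[0.03,0,-0.01],1.0]
    - [[0,0,0],[0,0,0],1.0]
    - [[0,0,0],[0,0,0],1.0]
    - [[0,0,0],[0,0,0],1.0]
    - [[0,0,0],[0,0,0],1.0]
    - [[0,0,0],[0,0,0],1.0]
    - [[0,0,0],[0,0,0],1.0]
    - [[0,0,0],[0,0,0],1.0]
    - [[0,0,0],[0,0,0],1.0]
    - [[0,0,0],[0,0,0],1.0]

```text
clock: 19.85
tcp_pos: [0.5626, 0.0528, 0.142]
orientation: [0.701, 0.109, 0.696, -0.109]
wrist_force: [-6.2, -1.1, 26.1]
finger_gap: 0.0199
```

Call:
step_arm:
  targets:
    - [[0,0,0],[-0.2,0,0.03],1.0]
    - [[0,0,0],[-0.3,0,0.03],1.0]
    - [[0,0,0],[-0.5,0,0],1.0]
    - [[0,0,0],[-0.8,0,0],1.0]
    - [[0,0,0],[-0.8,0,0],1.0]
    - [[0,0,0],[-0.8,0,0],1.0]
    - [[0,0,0],[-0.8,0,0],1.0]
    - [[0,0,0],[-0.8,0,0],1.0]
    - [[0,0,0],[-0.3,0,0],1.0]
    - [[0,0,0],[0,0,0],1.0]

```text
clock: 20.85
tcp_pos: [0.5619, 0.053, 0.1906]
orientation: [0.699, 0.109, 0.698, -0.109]
wrist_force: [-0.6, -0.2, -1.7]
finger_gap: 0.02
```

```bash
python3 look.py g12; python3 trk.py g12
```

```text
20.85 [-0.6 -0.2 -1.7] [-0.01 -0.05  0.  ] [0.5619 0.053  0.1906] 0.019955867900635867
L dx 0.11 mm down 7.32 1.3
Rnear dx -0.3 mm down 2.5 3.1
Rfar dx -0.48 mm down 3.05 3.1
markR dx -0.35 mm down 4.33 2.2
jaw dx -0.0 mm down -0.16 0.7
```

View pics/g12.png

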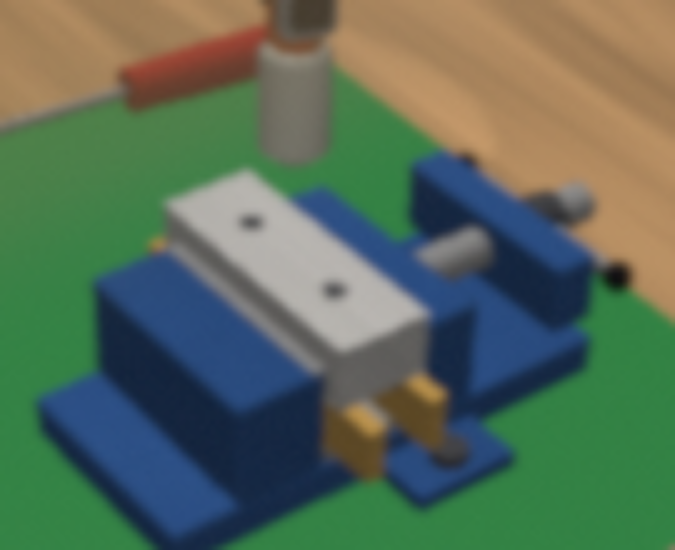

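Call:
step_arm:
  targets:
    - [[0,0,0],[0,-2.5,0.1],1.0]
    - [[0,0,0],[0,-3.5,0.13],1.0]
    - [[0,0,0],[0,-3.8,0.15],1.0]
    - [[0,0,0],[0,-3.8,0.15],1.0]
    - [[0,0,0],[0,-3.8,0.15],1.0]
    - [[0,0,0],[0,-3.8,0.15],1.0]
    - [[0,0,0],[0,-3.8,0.15],1.0]
    - [[0,0,0],[0,-3.5,0.14],1.0]
    - [[0,0,0],[0,-2.5,0.1],1.0]
    - [[0,0,0],[0,-0.53,0.03],1.0]

```text
clock: 21.9
tcp_pos: [0.4763, -0.2536, 0.1893]
orientation: [0.698, 0.11, 0.699, -0.11]
wrist_force: [-0.5, 0.8, -1.7]
finger_gap: 0.0199
```

Run:
```python
from h import *
s=get_state();print(s["wrist_force"].round(1),s["tcp_pos"].round(4))
a=read_camera("side");cv2.imwrite("pics/g13f.png",a[:,:,::-1])
cv2.imwrite("pics/g13.png",cv2.resize(a[200:370,320:460,::-1],None,fx=3.5,fy=3.5,interpolation=2))
b=read_camera("top");cv2.imwrite("pics/t13.png",cv2.resize(b[160:250,230:450,::-1],None,fx=3.6,fy=3.6,interpolation=2));cv2.imwrite("pics/t13f.png",b[:,:,::-1])
```

```text
[-0.5  0.8 -1.7] [ 0.4763 -0.2536  0.1893]
```

View pics/g13.png

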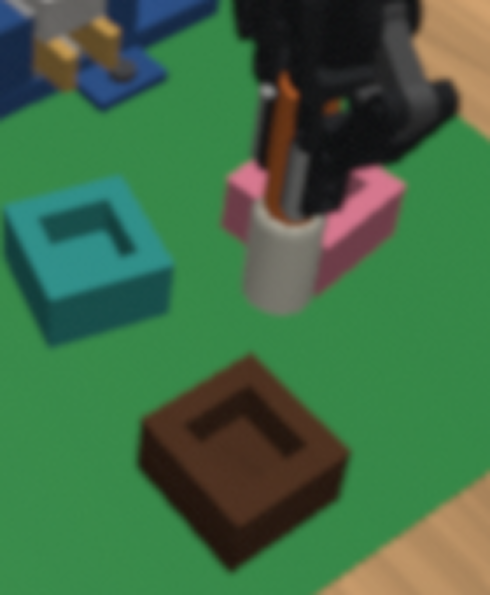

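View pics/t13.png

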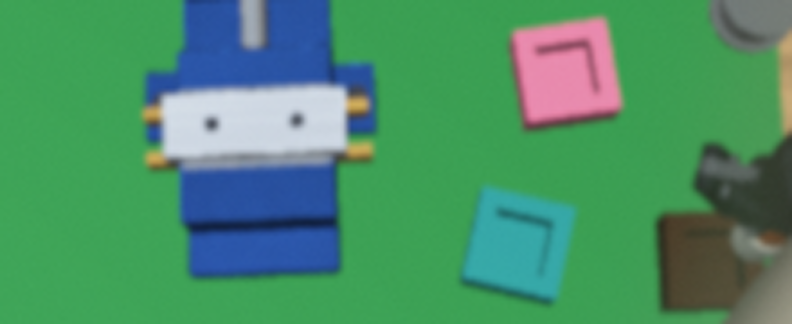

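Run:
```python
from h import *
np.set_printoptions(precision=4,suppress=True)
print("face px expected",proj("side",[[.4763,-.2536,.129],[.4763,-.2536,.179]]))
def mark(n,box):
    x,y,w,h=box; g=cv2.imread(n,0)[y:y+h,x:x+w].astype(float); k=np.clip(150-g,0,None) if 0 else np.clip(np.median(g)-25-g,0,None)
    yy,xx=np.mgrid[y:y+h,x:x+w]; return (xx*k).sum()/k.sum(),(yy*k).sum()/k.sum()
# side marks from g12: (250,222),(335,290)/5 +(265,130)
sL=mark("pics/g12f.png",(311,171,9,7)); sR=mark("pics/g12f.png",(328,184,9,8))
tL=mark("pics/t13f.png",(285,190,8,8)); tR=mark("pics/t13f.png",(308,189,8,8))
print(sL,sR,tL,tR)
a,e=tri(sL,tL); b,f=tri(sR,tR); print(a,b,e,f,np.linalg.norm(a-b),"tilt",(a-b)[2]/.056)
```

```text
face px expected [[397.9468 283.127 ]
 [402.4826 257.6112]]
(np.float64(314.7712418300654), np.float64(174.02941176470588)) (np.float64(331.38964577656674), np.float64(187.6525885558583)) (np.float64(288.34915773353754), np.float64(193.98928024502297)) (np.float64(311.99029982363317), np.float64(192.93121693121694))
[0.5621 0.0819 0.08  ] [0.5641 0.026  0.0799] 0.0006034629433247528 0.0008928020286005666 0.055888588085407545 tilt 0.0014620052641608245
```

```bash
python3 - <<'E'
from h import *
np.set_printoptions(precision=4,suppress=True)
s=get_state();print(s["tcp_pos"])
im=cv2.imread("pics/g13f.png"); hsv=cv2.cvtColor(im,cv2.COLOR_BGR2HSV).astype(int)
for y in range(264,291,3):
    row=im[y,380:420].astype(int); ok=(row.min(1)>95)&((row.max(1)-row.min(1))<45); xs=np.where(ok)[0]+380
    print(y,xs.min() if len(xs) else None,xs.max() if len(xs) else None)
T=np.array([.4763,-.2536])
for z in (.129,.145,.16,.175):
    print(z,proj("side",[[T[0],T[1],z]]))
m,r=cam("side");print("cam right",r[:,0])
c=proj("side",[[.4763,-.2536,.129],[.4773,-.2536,.129],[.4763,-.2526,.129]]);print(c-c[0])
E
python3 - <<'E'
import cv2
im=cv2.imread("pics/g13f.png")[250:295,375:425];cv2.imwrite("pics/z13.png",cv2.resize(im,None,fx=12,fy=12,interpolation=2))
E
```

```text
[ 0.4768 -0.2516  0.1894]
264 393 412
267 395 411
270 395 411
273 394 409
276 394 409
279 393 408
282 393 407
285 392 406
288 396 404
0.129 [[397.9468 283.127 ]]
0.145 [[399.3468 275.2515]]
0.16 [[400.7024 267.6256]]
0.175 [[402.1017 259.7535]]
cam right [ 0.8263 -0.5631  0.0115]
[[ 0.      0.    ]
 [ 0.5458 -0.314 ]
 [-0.4924 -0.4706]]
```

View pics/z13.png

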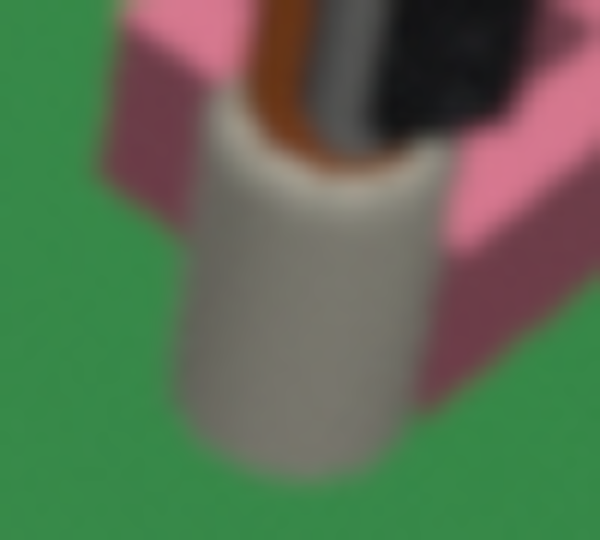

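Run:
```python
from h import *
np.set_printoptions(precision=4,suppress=True)
def edges(n):
    im=cv2.imread(n).astype(float); out=[]
    for y in range(266,286,2):
        d=np.abs(np.diff(im[y,380:425],axis=0)).sum(1)
        out.append((y,))
    return out
A=cv2.imread("pics/g2f.png"); 
a=read_camera("side");cv2.imwrite("pics/g14f.png",a[:,:,::-1]);s=get_state();print(s["tcp_pos"])
cv2.imwrite("pics/z14.png",cv2.resize(np.hstack([A[250:295,375:425],a[250:295,375:425,::-1]]),None,fx=8,fy=8,interpolation=2))
b=read_camera("top");cv2.imwrite("pics/zt14.png",cv2.resize(b[205:250,400:460,::-1],None,fx=12,fy=12,interpolation=2))
print(proj("side",[[.4782,-.2510,.1247],[.4782,-.2510,.1747]]),proj("side",[[*s["tcp_pos"][:2],.129],[*s["tcp_pos"][:2],.179]]))
```

```text
[ 0.477  -0.2507  0.1894]
[[397.338  283.3846]
 [401.8002 258.1132]] [[396.9199 281.5386]
 [401.3829 256.0359]]
```

View pics/z14.png

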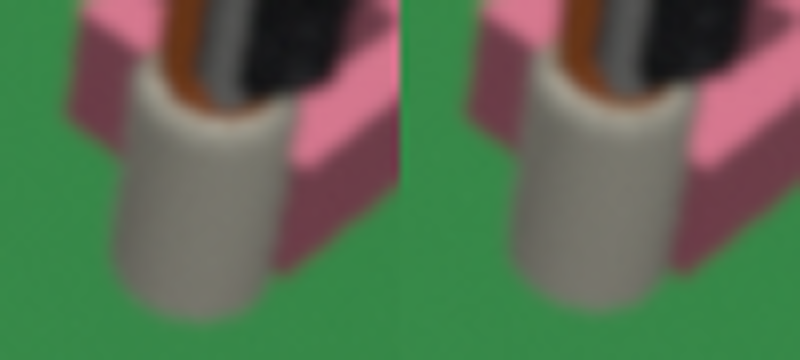

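View pics/zt14.png

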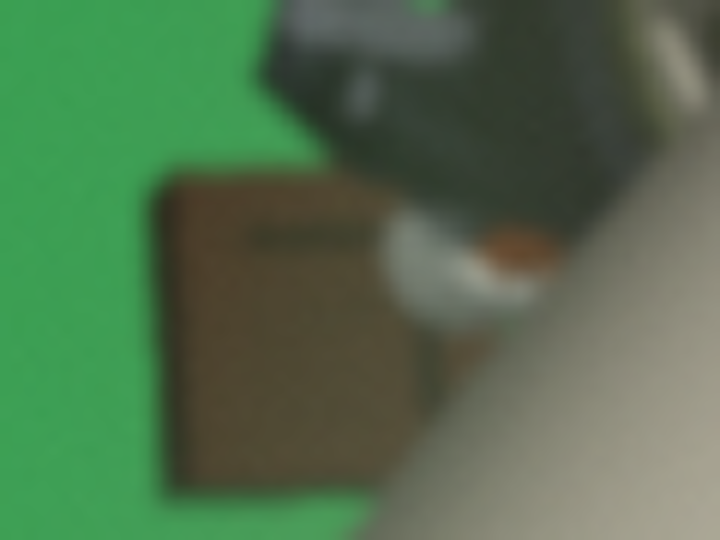

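The drift sits in the grip exactly as it did at pickup (same crop positions, offset only by height), so returning to the same TCP will put it back in the pocket.

Call:
step_arm:
  targets:
    - [[0,0,0],[1.3,0,0.05],1.0]
    - [[0,0,0],[1.3,0,0],1.0]
    - [[0,0,0],[1.3,0,0],1.0]
    - [[0,0,0],[1.3,0,0],1.0]
    - [[0,0,0],[1.3,0,0],1.0]
    - [[0,0,0],[1.3,0,0],1.0]
    - [[0,0,0],[1.2,0,0],1.0]
    - [[0,0,0],[1.2,0,0],1.0]
    - [[0,0,0],[0.7,0,0],1.0]
    - [[0,0,0],[0.5,0,0],1.0]

```text
clock: 23.1
tcp_pos: [0.4777, -0.2508, 0.0752]
orientation: [0.698, 0.109, 0.699, -0.109]
wrist_force: [-0.4, -0.1, -1.6]
finger_gap: 0.0198
```

Run:
```python
from h import *
s=get_state();print(s["wrist_force"].round(1),s["ft_torque"].round(2),s["tcp_pos"].round(4))
a=read_camera("side")
cv2.imwrite("pics/g15.png",cv2.resize(a[250:370,340:440,::-1],None,fx=5,fy=5,interpolation=2))
```

```text
[-0.4 -0.1 -1.6] [-0.02  0.02  0.03] [ 0.4777 -0.2508  0.0752]
```

View pics/g15.png

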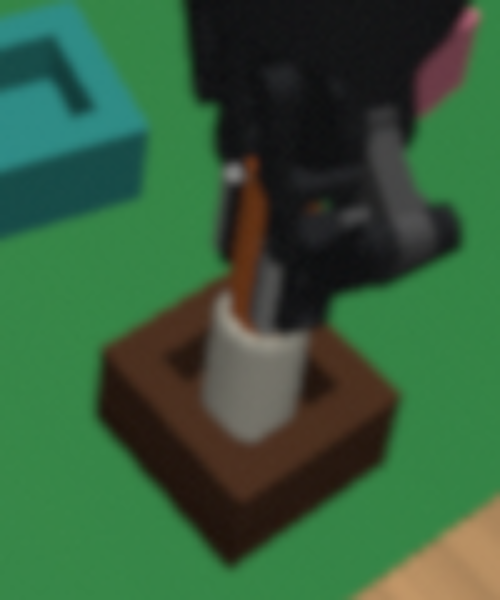

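The drift is in the pocket of the brown holder with free clearance (head at about (250,370)). I'll lower the last bit until it touches, then open.

Call:
step_arm:
  targets:
    - [[0,0,0],[0.05,0,0],1.0]
    - [[0,0,0],[0.05,0,0],1.0]
    - [[0,0,0],[0.05,0,0],1.0]
    - [[0,0,0],[0,0,0],1.0]
    - [[0,0,0],[0,0,0],2.4]
    - [[0,0,0],[0,0,0],3.0]
    - [[0,0,0],[0,0,0],4.0]
    - [[0,0,0],[0,0,0],6.0]
    - [[0,0,0],[0,0,0],8.5]
    - [[0,0,0],[0,0,0],8.5]

```text
clock: 24.15
tcp_pos: [0.4778, -0.2513, 0.0744]
orientation: [0.699, 0.109, 0.699, -0.109]
wrist_force: [-0.4, -0.7, -0.5]
finger_gap: 0.0811
```

Run:
```python
from h import *
s=get_state();print(s["wrist_force"].round(1),s["tcp_pos"].round(4),s["finger_gap"])
a=read_camera("side")
cv2.imwrite("pics/g16.png",cv2.resize(a[250:370,340:440,::-1],None,fx=5,fy=5,interpolation=2))
```

```text
[-0.4 -0.7 -0.5] [ 0.4778 -0.2513  0.0744] 0.08111403045846656
```

View pics/g16.png

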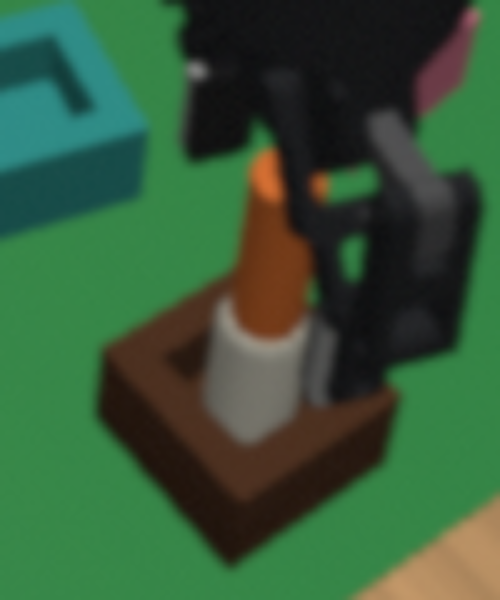

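Released and standing. I'll retreat straight up.

Call:
step_arm:
  targets:
    - [[0,0,0],[-1.0,0,0],8.5]
    - [[0,0,0],[-1.5,0,0],8.5]
    - [[0,0,0],[-1.5,0,0],8.5]
    - [[0,0,0],[-2.0,0,0],8.5]
    - [[0,0,0],[-2.0,0,0],8.5]
    - [[0,0,0],[-2.0,0,0],8.5]
    - [[0,0,0],[-2.0,0,0],8.5]
    - [[0,0,0],[-1.0,0,0],8.5]
    - [[0,0,0],[0,0,0],8.5]
    - [[0,0,0],[0,0,0],8.5]

```text
clock: 25.2
tcp_pos: [0.4776, -0.2512, 0.204]
orientation: [0.699, 0.109, 0.699, -0.109]
wrist_force: [-0.3, -0.0, -1.4]
finger_gap: 0.0847
```

Call:
step_arm:
  targets:
    - [[0,0,0],[0,2,-2],8.5]
    - [[0,0,0],[0,2,-2],8.5]
    - [[0,0,0],[0,2,-2],8.5]
    - [[0,0,0],[0,2,-1],8.5]
    - [[0,0,0],[0,2,0],8.5]
    - [[0,0,0],[0,1,0],8.5]
    - [[0,0,0],[0,0,0],8.5]
    - [[0,0,0],[0,0,0],8.5]
    - [[0,0,0],[0,0,0],8.5]
    - [[0,0,0],[0,0,0],8.5]

```text
clock: 26.2
tcp_pos: [0.4446, -0.1259, 0.2042]
orientation: [0.698, 0.109, 0.699, -0.109]
wrist_force: [-0.2, -0.1, -0.9]
finger_gap: 0.0854
```

Run:
```python
from h import *
s=get_state();print(s["wrist_force"].round(1),s["tcp_pos"].round(4))
a=read_camera("side");b=read_camera("top");cv2.imwrite("pics/e_f.png",a[:,:,::-1]);cv2.imwrite("pics/e_t.png",b[:,:,::-1])
cv2.imwrite("pics/e.png",cv2.resize(np.hstack([a[120:380,200:520,::-1],b[60:320,170:490,::-1]]),None,fx=1.25,fy=1.25,interpolation=2))
```

```text
[-0.2 -0.1 -0.9] [ 0.4446 -0.1259  0.2042]
```

View pics/e.png

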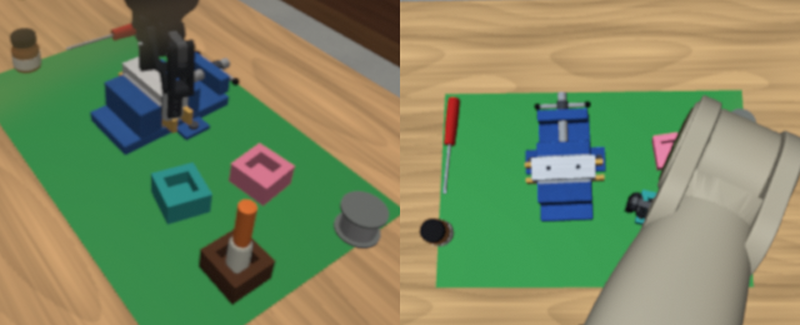

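Run:
```python
from h import *
a=cv2.imread("pics/top0.png",0);b=cv2.imread("pics/e_t.png",0)
for k,p in {"pa_L":(271,204),"pb_L":(271,191),"pa_R":(332,202),"pb_R":(332,188),"jar":(198,245),"screwd":(211,160)}.items():
    q,st,e=cv2.calcOpticalFlowPyrLK(a,b,np.float32([[p]]),None,winSize=(11,11),maxLevel=1); print(k,(q[0,0]-p).round(2),round(float(e[0,0]),1))
print(hand_in())
```

```text
pa_L [ 0.19 -0.06] 2.1
pb_L [0.33 0.1 ] 3.9
pa_R [-0.34  0.02] 2.2
pb_R [-0.03  0.01] 1.6
jar [-0.3  -0.06] 0.7
screwd [-0.04  0.21] 1.0
the job is handed in; nothing more can be done
None
```

I took the drift from the brown holder and pushed the block down off-centre, 17 mm toward its high end, until both ends were home. A last push on the middle peaked at about 28 N and was held for about 1 s. I then stood the drift back in its holder, let go, and handed the job in at about 26 s; it reports no verdict.

**Last checks:**
- **Block:** after the push its tilt measured about 0.001 rad and its top stood 80 mm above the bench. That fits the 77–85 mm home range. It did not rise when the drift was lifted.
- **Drift:** the side view shows it upright in its holder, with the gripper clear of everything.
- **Other things:** the ends of both parallels, the jar and the screwdriver shifted less than 0.4 px in the top view. I checked the spool only by eye, and it looks unmoved.

**Not verified:** the lasting press on each parallel cannot be measured directly. I infer it from the held push of over 25 N and from the block staying down. During that push the wrist also read about 6 N sideways, and no movement from it was seen.

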